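# Feel the grip of a switch jaw with the thick gauge blade

### The arm

A 6-joint arm with a two-finger parallel gripper is mounted at the origin on the work surface. World frame = base frame: x ahead of the robot, y to its left, z up, the work surface at z = 0. Lengths are in m, angles in rad, forces in N, time in s.
With the tool pointing down it reaches from about 0.225 to 0.875 m from the base axis. Payload 3.4 kg.
Tool frame: the origin (TCP) lies at the very end of the fingers, on their centre line; the grasp point (between the pads) lies manip.pinch_z behind it (manip.pinch_z is the distance from the TCP to the grasp point, in m); z points along the fingers, y is the direction in which the jaws open and shut (so a half turn about z gives the same grasp; the last joint's range is limited). The gripper opens to 85 mm and grips with 20 to 120 N. Pads are 22 mm wide; open, the fingers measure 114 mm over their backs; the gripper's body (76 mm by 85 mm) begins 54 mm behind the grasp point. The pads swing forward as they close: fully open they stand 13 mm farther back than shut.
Start: joints at [-1.281, 0.276, 1.505, -0, 1.361, -0.121], TCP at [0.23, -0.527, 0.231] pointing down, gripper open.
Joint ranges: [-2.89, 2.89], [-0.75, 2.08], [0.22, 2.7], [-1.18, 4.32], [0.11, 2.71], [-2.7, 2.7]. Speed limits (rad/s): [2.57, 2.57, 3.14, 3.14, 3.14, 3.14].

### API

Orientations are given as a unit quaternion [w, x, y, z].
In Python, from rig import manip, imaging, workorder gives the robot as it stands.
- The arm moves only by the tool apply_moves, never from a script. Its argument "moves" is one flat list of numbers, 7 for each row, row after row: the finger opening in m, from 0 to 0.0854, then the shift along the tool's x, y, z in m, then the turn, a rotation vector about the tool's x, y, z in rad. In form: [jaw, tx, ty, tz, rx, ry, rz, jaw, tx, ty, tz, rx, ry, rz, ...]. A call has exactly 8 rows; each row shifts and turns the pose as measured when the row begins, along the tool's axes as they then stand; what a row does not reach is not made up. A row lasts 1/12 s, in which the tool goes at most 41.7 mm and 7.16 degrees, less where a joint would pass 70% of its speed; a pose out of reach is approached as far as the arm can. A call with a gripper value outside its range is refused whole. The fingers move at their own pace and stop on an object; "newtons" is the grip in N (left out, the last holds). Time passes only in rows, so rows that do not move let the fingers close, or fill a call up. It gives the time, the measured TCP pose, the force and the opening at its end, in the units of the state.
- manip.get_state(): the state, without advancing time (a new reading comes with each control period).
- imaging.get_image(name): name is "scene" or "side" or "wrist"; returns a dict with "image" (400x640x3 uint8, red, green, blue), "range_z" (400x640 float32, m along the optical axis (not along the pixel's ray), 0 where there is no reading), "fx", "fy", "cx", "cy" (pixels), "R" (3x3) and "t" (3): a world point X has camera coordinates R X + t. Camera axes: x right, y down, z forward; pixel columns grow to the right and rows downward; lengths in m; the calibration is good to about 2 mm. A picture is of the moment at which its call begins.
- workorder.sign_off(): hands the job in, once; it reports no verdict.
The state is a dict: "clock": time; "qpos": joint angles; "qd": joint speeds; "effort": joint torques, N m; "position": TCP position; "ee_rot": TCP orientation; "contact_force": force on the tool from outside, world axes, zero at the start; "moment": the same for the moment, N m; "width": finger opening in m.
Only numpy, scipy, OpenCV 4.12 (cv2) and the standard library are available. Lean on these libraries where they do the work, as an engineer would, in place of code of your own. Each camera call takes 0.05 s, during which the arm holds its last target.

### The job

Check that the sprung copper contact jaw of the dismantled switch still grips: take the thicker of the two gauge blades from the stand by its wooden handle and, keeping hold of it, slide it gently straight down between the two leaves, feeling them drag on it, until it stops on the base. Leave it standing upright there in the jaw, and leave the thinner gauge in the stand.

Things in the scene. Friction and masses are not known exactly. Their poses are not given: they have to be found in the camera images.
- thick_grip (a point): Centre of the thick gauge's upright wooden handle, 28 (x) x 40 (y) x 56 mm tall, z up. Under the handle a steel flange 36 x 50 x 6 mm, then a steel blade 14 mm thick (x), 34 wide (y), 70 long, its last 18 mm tapering to a 6 mm thick tip. The point lies 104 mm above the tip. 0.18 kg. It hangs by its flange in one slot of the stand; lift it straight up 140 mm or more so its tip clears the other handle.
- thin_grip (a point): Centre of the thin gauge's wooden handle: same form, but handle 14 (x) x 40 (y) x 56 mm tall, flange 32 x 50 x 6 mm and blade 5 mm thick throughout, so that the jaw would not drag on it. It hangs in the other slot and stays there.
- rack: Fixed open dark steel stand, 80 (x) x 210 (y) x 95 mm high; origin at the centre of its underside, z up. Its top plate has two slots 20 (x) x 44 (y) mm at y = -45 and +45 mm; which gauge hangs in which varies.
- jaw: Fixed black base 130 (x) x 150 (y) x 20 mm, origin mid-underside, z up. Two copper leaves form a slot along y at x = 0: 40 long, 8 wide, floor 20 mm up, flared over 62 mm to a 24 mm mouth at 78 mm. Each leaf slides out along x, up to 14 mm (spring 4.8 N + 0.4 N/mm); the thick blade drags with 8-20 N. Blade home on the floor: handle centre 124 mm above origin. Steel posts 54 high at x = +-48.
There are look-alikes about, which are no part of the job. Leave any purple, red or turquoise look-alike of the part that bears thick_grip alone.

How it is judged:
On the way:
1. the held thick blade slides down part-way between the leaves and their drag is felt (z of thick_grip in the frame of jaw between 0.129 and 0.16 m and horizontal distance between thick_grip and jaw below 0.02 m and contact force between thick and jaw above 3 N and contact force between the fingers and thick above 1 N), for 0.1 s.
At the end, for the whole second after the job is handed in: The thick gauge stands released and at rest in the jaw: its blade between the leaves and down on the base (within 6 mm), handle over the jaw's centre within 20 mm, upright within 10 degrees, in line with the slot within 14 degrees; the thin gauge is still in the stand, within 25 mm of where it was (z of thick_grip in the frame of jaw below 0.13 m and horizontal distance between thick_grip and jaw below 0.02 m and angle between thick_grip's own z axis and vertical below 0.18 rad and angle between the x axis of thick_grip and the x axis of jaw, either way round below 0.25 rad and linear speed of thick below 0.02 m/s and distance of thin_grip from where it was at the start of the episode below 0.025 m); the robot touches nothing.
It fails at once if the blade is rammed: more than 90 N between the thick gauge and the jaw (contact force between thick and jaw above 90 N).
It fails at once if the thin gauge is taken out of its slot (distance of thin_grip from where it was at the start of the episode above 0.05 m).
It also fails if it takes over 38 s, if anything falls off the work surface, if the arm or the gripper's body presses on something with over 40 N, if the wrist force passes 120 N, or if a joint passes its speed limit or range.

## Working session

There is one attempt and no reset: what is moved stays moved. The work goes in short steps, Python scripts to look and compute and a tool call to move; the robot and the scene stay as the last step left them, time stands still between calls to the robot, and variables do not carry over. Pictures are saved under pics/ and viewed, and the job is handed in when it is done.

Besides the shell and the picture viewer there is one more tool, called after "Request:" by a JSON object that holds its "name" and its "arguments". apply_moves: Moves the arm, as the interface text tells. Its arguments: {"type":"object","properties":{"moves":{"type":"array"},"newtons":{"type":"number"}},"required":["moves"]}

```bash
ls; mkdir -p pics; python3 - <<'E'
from rig import manip, imaging, workorder
import cv2,numpy as np
print(manip.get_state(), manip.pinch_z)
for n in ["scene","side","wrist"]:
    d=imaging.get_image(n); cv2.imwrite(f"pics/{n}0.png",d["image"][:,:,::-1]); np.savez(f"pics/{n}0.npz",**d)
    print(n,d["fx"],d["cx"],d["cy"],d["R"].round(3).tolist(),d["t"].round(3))
E
```

```text
pics
{'clock': 0.0, 'qpos': array([-1.28098527e+00,  2.76590221e-01,  1.50613464e+00,  1.25151326e-05,
        1.36068285e+00, -1.20964852e-01]), 'qd': array([-2.00749114e-04, -1.94299141e-05,  5.68992946e-04,  1.07562325e-04,
        4.76705441e-06,  4.07433028e-04]), 'effort': array([-2.39382271e-04, -4.16780019e+01, -2.45812064e+01, -1.36331041e-04,
        1.11654494e-02,  1.55707362e-06]), 'position': array([ 0.22947656, -0.52665371,  0.23044182]), 'ee_rot': array([-9.04811948e-04,  9.78981800e-01,  2.03945608e-01, -7.04283984e-05]), 'contact_force': array([ 0.52985316, -0.23644171, -0.62780534]), 'moment': array([-0.04179623,  0.02909217, -0.02260965]), 'width': 0.08569668905871337} 0.0187
scene 487.5871087912244 316.39571462044546 195.75291050082959 [[-0.599, 0.801, 0.019], [0.551, 0.429, -0.715], [-0.581, -0.418, -0.699]] [ 0.327 -0.211  1.384]
side 435.89088038036783 322.3256547208571 197.49213650735257 [[-0.744, -0.668, -0.021], [-0.339, 0.404, -0.85], [0.576, -0.625, -0.527]] [0.389 0.282 0.668]
wrist 283.85011787425077 322.8031780264832 199.55376518266849 [[0.399, -0.917, -0.001], [-0.87, -0.379, 0.314], [-0.289, -0.124, -0.949]] [-0.575 -0.04   0.381]
```

View pics/scene0.png

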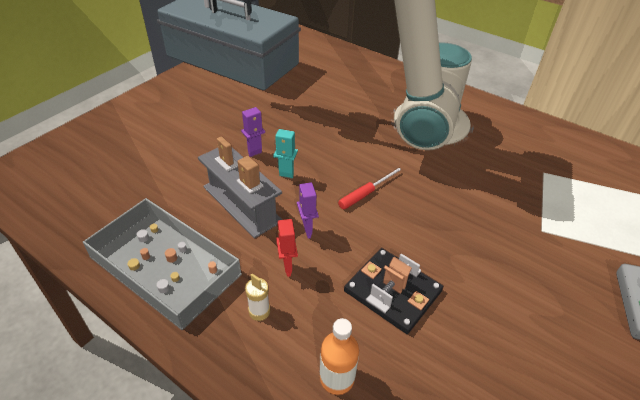

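View pics/side0.png

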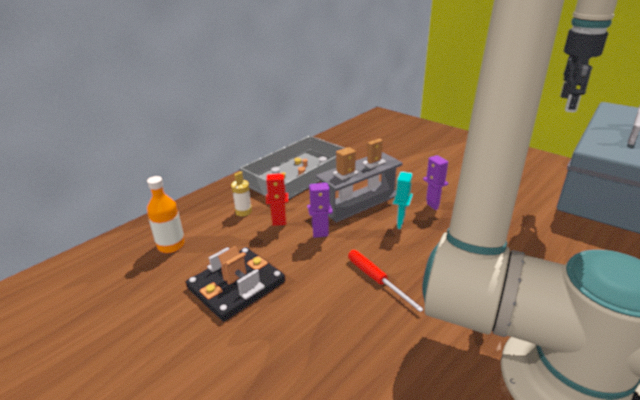

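View pics/wrist0.png

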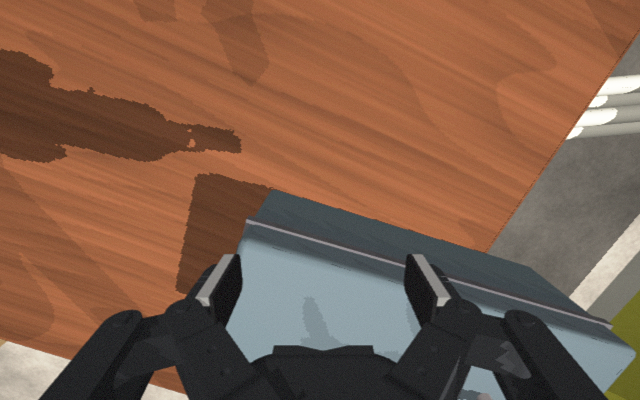

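In the scene view, the possible targets are:
- the wide wooden handle in the stand at (249,172)
- the narrow wooden handle in the stand at (226,152)
- purple look-alikes at (253,132) and (308,208)
- a turquoise look-alike at (285,153)
- a red look-alike at (287,245)

By the description, the thick gauge is the wooden one at (249,172). The jaw is the black base at (394,287). I'll check this in a close crop and measure.

```bash
cat > h.py <<'E'
import numpy as np,cv2
def cloud(d):
    z=d["range_z"];v,u=np.mgrid[:400,:640]
    p=np.stack([(u-d["cx"])/d["fx"]*z,(v-d["cy"])/d["fy"]*z,z],-1)
    X=(p-d["t"])@d["R"]   # R^T (p-t)
    X[z<=0]=np.nan
    return X
def rect(P):
    r=cv2.minAreaRect((P[:,:2]*1000).astype(np.float32)); return r
E
python3 - <<'E'
from h import *
d=dict(np.load("pics/scene0.npz")); s=dict(np.load("pics/side0.npz"))
for n,dd,(a,b,c,e) in [("sc",d,(190,290,130,240)),("si",s,(300,420,130,230)),("jw",d,(335,455,240,335))]:
    cv2.imwrite(f"pics/crop_{n}.png",cv2.resize(dd["image"][c:e,a:b,::-1],None,fx=5,fy=5,interpolation=cv2.INTER_CUBIC))
X=cloud(d)
for u,v in [(249,165),(249,172),(226,145),(226,152),(394,287),(370,270),(415,300),(405,265),(380,297)]:
    print(u,v,X[v,u].round(4), cloud(s)[0,0] is None)
Y=cloud(s)
for u,v in [(346,160),(375,150),(234,268)]: print("side",u,v,Y[v,u].round(4))
E
```

```text
249 165 [ 0.5859 -0.1456  0.1571] False
249 172 [ 0.5962 -0.137   0.1499] False
226 145 [ 0.5689 -0.2269  0.1585] False
226 152 [ 0.5711 -0.2275  0.1404] False
394 287 [0.5754 0.2088 0.0271] False
370 270 [0.5711 0.1509 0.0297] False
415 300 [0.5752 0.255  0.0247] False
405 265 [0.5542 0.2128 0.0776] False
380 297 [0.6185 0.2021 0.0378] False
side 346 160 [ 0.5733 -0.1428  0.1376]
side 375 150 [ 0.5575 -0.2353  0.1339]
side 234 268 [0.5615 0.2092 0.0479]
```

```bash
cd pics; python3 -c "
import cv2,numpy as np
a=cv2.imread('crop_sc.png');b=cv2.imread('crop_jw.png')
h=550
f=lambda x:cv2.resize(x,(395,int(x.shape[0]*395/x.shape[1])))
a,b=f(a),f(b);H=max(len(a),len(b));p=lambda x:np.vstack([x,np.zeros((H-len(x),395,3),np.uint8)])
cv2.imwrite('crops.png',np.hstack([p(a),p(b)]))"
```

```text
(no output)
```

View pics/crops.png

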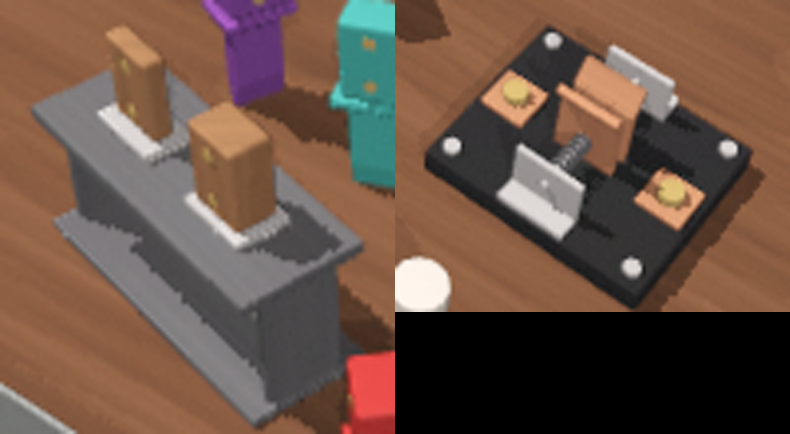

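The crop confirms it: the wide wooden handle (249,172) stands nearest in the stand, the narrow one is at (226,150), and both are on white flanges. The copper leaves of the jaw stand between two steel posts. Next I measure poses.

```bash
python3 - <<'E'
from h import *
d=dict(np.load("pics/scene0.npz")); s=dict(np.load("pics/side0.npz"))
for n,D in [("scene",d),("side",s)]:
    X=cloud(D); hsv=cv2.cvtColor(D["image"],cv2.COLOR_RGB2HSV); P=X.reshape(-1,3);H=hsv.reshape(-1,3)
    def box(c,r,z0,z1): return (np.hypot(P[:,0]-c[0],P[:,1]-c[1])<r)&(P[:,2]>z0)&(P[:,2]<z1)
    print(n,"table z",np.nanmedian(P[box((.5,.1),.05,-.02,.02),2]))
    for nm,c in [("thick",(.588,-.143)),("thin",(.568,-.232))]:
        m=box(c,.04,.15,.175)
        print(nm,"top",m.sum(),rect(P[m]),np.percentile(P[m,2],[50,95]))
        m=box(c,.035,.108,.175); 
        print("   all",m.sum(),rect(P[m]))
    m=box((.58,-.185),.12,.085,.1)&(H[:,1]<60); print("plate",m.sum(),rect(P[m]))
    m=box((.58,.205),.11,.012,.025)&(H[:,2]<70); print("base",m.sum(),rect(P[m]))
    m=box((.58,.205),.11,.05,.09); print("upper",m.sum(),rect(P[m]),P[m,2].max())
    m=box((.58,.205),.11,.062,.09); print("copper",m.sum(),rect(P[m]))
E
```

```text
scene table z 0.0003471797411192646
thick top 214 ((581.6878662109375, -154.00958251953125), (42.126495361328125, 27.94671630859375), 78.57789611816406) [0.15685142 0.15900356]
   all 514 ((581.6331787109375, -153.43301391601562), (43.18939971923828, 29.96695899963379), 78.36984252929688)
thin top 99 ((561.2286376953125, -241.8787078857422), (41.50925064086914, 14.48982048034668), 79.6344223022461) [0.15638101 0.159059  ]
   all 298 ((561.9400634765625, -241.41697692871094), (42.559932708740234, 15.464412689208984), 78.35707092285156)
plate 1623 ((571.5877685546875, -196.88583374023438), (210.86782836914062, 81.7192153930664), 76.87342834472656)
base 2405 ((568.9959106445312, 204.6905059814453), (149.51046752929688, 128.95289611816406), 86.64476013183594)
upper 573 ((566.2922973632812, 204.88832092285156), (45.45280456542969, 105.42642211914062), 86.35846710205078) 0.08179098487904712
copper 301 ((566.8521118164062, 204.07530212402344), (41.07659149169922, 37.4384765625), 88.05320739746094)
side table z -0.0017047878572675453
thick top 121 ((582.0576782226562, -152.45401000976562), (
[... 210 characters left out ...]
61.5608520507812, -239.54412841796875), (41.724769592285156, 14.808959007263184), 75.98999786376953) [0.15392061 0.15640751]
   all 290 ((562.188232421875, -239.39117431640625), (42.68186569213867, 17.286874771118164), 76.77263641357422)
plate 1187 ((572.4267578125, -196.71240234375), (211.97926330566406, 86.43206787109375), 76.82794952392578)
base 1566 ((564.9495849609375, 208.73690795898438), (145.8868865966797, 126.40194702148438), 87.35987854003906)
upper 513 ((568.2620849609375, 206.14117431640625), (43.40727996826172, 101.8196029663086), 86.7353744506836) 0.07828078253908002
copper 297 ((568.4639282226562, 205.9019775390625), (42.066471099853516, 35.179264068603516), 88.89470672607422)
```

```bash
cat >> h.py <<'E'
from scipy.spatial.transform import Rotation as Ro
def Rq(q): return Ro.from_quat([q[1],q[2],q[3],q[0]])
def Rdown(ydeg):  # tool z down, tool y at heading ydeg
    a=np.radians(ydeg); y=np.array([np.cos(a),np.sin(a),0]);z=np.array([0,0,-1.]);x=np.cross(y,z)
    return Ro.from_matrix(np.stack([x,y,z],1))
def plan(tcp,ydeg,jaw,n=8,rows=8):
    from rig import manip
    s=manip.get_state(); p=s["position"]; R=Rq(s["ee_rot"]); T=Rdown(ydeg)
    rv=(R.inv()*T).as_rotvec()
    print("t",round(s["clock"],2),"pos",p.round(4),"yhead",np.degrees(np.arctan2(*R.as_matrix()[1::-1,1])).round(2),"tilt",np.degrees(np.arccos(-R.as_matrix()[2,2])).round(2),"F",s["contact_force"].round(1),"w",round(s["width"],4))
    print("world delta mm",((np.array(tcp)-p)*1000).round(1),"tool delta mm",(R.inv().apply(np.array(tcp)-p)*1000).round(1),"turn",rv.round(4), "rows min",np.linalg.norm(np.array(tcp)-p)/.0417,np.linalg.norm(rv)/.125)
    for k in range(rows):
        f0=min(k/n,1);f1=min((k+1)/n,1)
        Rk=R*Ro.from_rotvec(rv*f0)
        dt=Rk.inv().apply((np.array(tcp)-p)*(f1-f0)) 
        print(jaw,*dt.round(4),*(rv*(f1-f0)).round(4),sep=", ",end=",\n")
E
python3 - <<'E'
from h import *
d=dict(np.load("pics/scene0.npz")); s=dict(np.load("pics/side0.npz"))
P=np.vstack([cloud(d).reshape(-1,3),cloud(s).reshape(-1,3)])
P=P[(P[:,2]>.03)&(P[:,2]<.4)&(P[:,0]>.3)&(P[:,0]<.8)&(P[:,1]>-.35)&(P[:,1]<.35)]
g=np.zeros((20,28))
np.maximum.at(g,(((P[:,0]-.3)/.025).astype(int),((P[:,1]+.35)/.025).astype(int)),P[:,2]*1000)
for r in range(20): print(round(.3+.025*r,3),' '.join('%3d'%v for v in g[r]))
plan([.5816,-.153,.32],-12.7,.0854,n=14,rows=14)
E
```

```text
0.3   0   0   0   0   0   0   0   0   0   0   0   0   0   0   0   0   0   0   0   0   0   0   0   0   0   0   0   0
0.325   0   0   0   0   0   0   0   0   0   0   0   0   0   0   0   0   0   0   0   0   0   0   0   0   0   0   0   0
0.35   0   0   0   0   0   0   0   0   0   0   0   0   0   0   0   0   0   0   0   0   0   0   0   0   0   0   0   0
0.375   0 132 132  75   0   0   0   0   0   0   0   0   0   0   0   0   0   0   0   0   0   0   0   0   0   0   0   0
0.4   0 134 135 117   0   0 133 134   0   0   0   0   0   0   0   0   0   0   0   0   0   0   0   0   0   0   0   0
0.425   0 133 134   0   0  75 135 134  75   0   0   0   0   0   0   0   0   0   0   0   0   0   0   0   0   0   0   0
0.45   0   0   0   0   0   0 130  74   0   0   0   0   0   0   0   0   0   0   0   0   0   0   0   0   0   0   0   0
0.475   0   0   0   0   0   0   0   0   0   0   0   0   0   0   0   0   0   0   0   0   0   0   0   0   0   0   0   0
0.5   0   0  95  98  97  92   0   0   0   0   0   0  74   0   0   0   0   0   0   0   0  56  55  56   0   0   0   0
0.525   0  93  98 101 101 100  95  98  97  97 
[... 1620 characters left out ...]
.0353, -0.0098, -0.0064, -0.0001, -0.0001, -0.067,
0.0854, 0.0359, -0.0074, -0.0064, -0.0001, -0.0001, -0.067,
0.0854, 0.0363, -0.005, -0.0064, -0.0001, -0.0001, -0.067,
0.0854, 0.0366, -0.0025, -0.0064, -0.0001, -0.0001, -0.067,
0.0854, 0.0367, -0.0001, -0.0064, -0.0001, -0.0001, -0.067,
0.0854, 0.0366, 0.0024, -0.0064, -0.0001, -0.0001, -0.067,
0.0854, 0.0364, 0.0048, -0.0064, -0.0001, -0.0001, -0.067,
0.0854, 0.036, 0.0072, -0.0064, -0.0001, -0.0001, -0.067,
0.0854, 0.0354, 0.0096, -0.0064, -0.0001, -0.0001, -0.067,
0.0854, 0.0347, 0.012, -0.0064, -0.0001, -0.0001, -0.067,
0.0854, 0.0338, 0.0143, -0.0064, -0.0001, -0.0001, -0.067,
0.0854, 0.0328, 0.0165, -0.0064, -0.0001, -0.0001, -0.067,
```

Request:
{"name": "apply_moves", "arguments": {"moves": [0.0854,0.034,-0.014,-0.009,0,0,-0.067,0.0854,0.035,-0.012,-0.009,0,0,-0.067,0.0854,0.035,-0.01,-0.009,0,0,-0.067,0.0854,0.036,-0.007,-0.009,0,0,-0.067,0.0854,0.036,-0.005,-0.009,0,0,-0.067,0.0854,0.037,-0.0025,-0.009,0,0,-0.067,0.0854,0.037,0,-0.009,0,0,-0.067,0.0854,0.037,0.0025,-0.009,0,0,-0.067], "newtons": 60}}

```text
clock: 0.82
position: [0.4321, -0.3087, 0.299]
ee_rot: [-0.005, 0.888, 0.46, -0.002]
contact_force: [0.9, -0.6, -0.3]
width: 0.0858
```

```bash
python3 - <<'E'
from h import *
plan([.5816,-.153,.30],-12.7,.0854,n=8,rows=8)
E
```

```text
t 0.82 pos [ 0.4321 -0.3087  0.299 ] yhead -35.17 tilt 0.64 F [ 0.9 -0.6 -0.3] w 0.0858
world delta mm [149.5 155.7   1. ] tool delta mm [213.4  32.5  -1.1] turn [-0.0107 -0.0035 -0.3922] rows min 5.1765871236491225 3.139151537729479
0.0854, 0.0267, 0.0041, -0.0001, -0.0013, -0.0004, -0.049,
0.0854, 0.0264, 0.0054, -0.0001, -0.0013, -0.0004, -0.049,
0.0854, 0.0261, 0.0067, -0.0001, -0.0013, -0.0004, -0.049,
0.0854, 0.0258, 0.0079, -0.0001, -0.0013, -0.0004, -0.049,
0.0854, 0.0254, 0.0092, -0.0001, -0.0013, -0.0004, -0.049,
0.0854, 0.0249, 0.0104, -0.0001, -0.0013, -0.0004, -0.049,
0.0854, 0.0243, 0.0116, -0.0001, -0.0013, -0.0004, -0.049,
0.0854, 0.0238, 0.0128, -0.0001, -0.0013, -0.0004, -0.049,
```

Request:
{"name": "apply_moves", "arguments": {"moves": [0.0854,0.03,0.005,0,-0.0015,0,-0.055,0.0854,0.03,0.006,0,-0.0015,0,-0.055,0.0854,0.03,0.0075,0,-0.0015,0,-0.055,0.0854,0.029,0.009,0,-0.0015,0,-0.055,0.0854,0.029,0.0105,0,-0.0015,0,-0.055,0.0854,0.028,0.012,0,-0.0015,0,-0.055,0.0854,0.028,0.013,0,-0.0015,0,-0.055,0.0854,0,0,0,0,0,0]}}

```text
clock: 1.48
position: [0.5867, -0.1346, 0.3]
ee_rot: [-0.0, 0.774, 0.633, 0.004]
contact_force: [0.9, 0.0, 0.5]
width: 0.0851
```

```bash
python3 - <<'E'
from h import *
from rig import imaging
plan([.5816,-.1530,.20],-12.7,.0854,n=7,rows=7)
d=imaging.get_image("wrist"); cv2.imwrite("pics/wrist1.png",d["image"][:,:,::-1]); np.savez("pics/wrist1.npz",**d)
X=cloud(d);P=X.reshape(-1,3)
for nm,c in [("thick",(.5816,-.153)),("thin",(.562,-.24))]:
    m=(np.hypot(P[:,0]-c[0],P[:,1]-c[1])<.035)&(P[:,2]>.148)&(P[:,2]<.17)
    print(nm,m.sum(),rect(P[m]),np.median(P[m,2]))
E
```

```text
t 1.48 pos [ 0.5867 -0.1346  0.3   ] yhead -11.41 tilt 0.44 F [0.9 0.  0.5] w 0.0851
world delta mm [  -5.1  -18.4 -100. ] tool delta mm [-19.6  -1.8  99.9] turn [ 0.0046 -0.0061  0.0226] rows min 2.441352135115322 0.1905771404062667
0.0854, -0.0028, -0.0003, 0.0143, 0.0007, -0.0009, 0.0032,
0.0854, -0.0028, -0.0002, 0.0143, 0.0007, -0.0009, 0.0032,
0.0854, -0.0028, -0.0002, 0.0143, 0.0007, -0.0009, 0.0032,
0.0854, -0.0028, -0.0002, 0.0143, 0.0007, -0.0009, 0.0032,
0.0854, -0.0028, -0.0002, 0.0143, 0.0007, -0.0009, 0.0032,
0.0854, -0.0027, -0.0002, 0.0143, 0.0007, -0.0009, 0.0032,
0.0854, -0.0027, -0.0001, 0.0143, 0.0007, -0.0009, 0.0032,
thick 930 ((582.5484619140625, -153.42617797851562), (39.12335205078125, 27.694618225097656), 77.27717590332031) 0.15657510577055395
thin 379 ((562.6964111328125, -240.83753967285156), (39.12065887451172, 14.198822975158691), 78.01295471191406) 0.15632118825188362
```

View pics/wrist1.png

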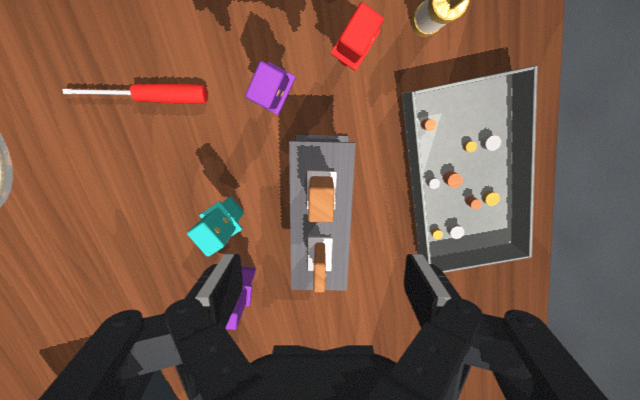

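The wrist view shows the thick handle at (321,200), the thin one at (320,265) behind it, and look-alikes clear of the fingers. I align above the thick handle.

Request:
{"name": "apply_moves", "arguments": {"moves": [0.07,-0.003,0,0.014,0.001,-0.001,0.0035,0.07,-0.003,0,0.014,0.001,-0.001,0.0035,0.07,-0.003,0,0.014,0.001,-0.001,0.0035,0.07,-0.003,0,0.014,0.001,-0.001,0.0035,0.07,-0.003,0,0.014,0.001,-0.001,0.0035,0.07,-0.003,0,0.014,0.001,-0.001,0.0035,0.07,-0.002,0,0.014,0,0,0.003,0.07,0,0,0,0,0,0]}}

```text
clock: 2.2
position: [0.5749, -0.163, 0.1975]
ee_rot: [-0.0, 0.785, 0.62, -0.006]
contact_force: [-0.9, 0.4, -1.1]
width: 0.07
```

```bash
python3 - <<'E'
from h import *
plan([.582,-.1530,.113],-12.7,.07,n=6,rows=6)
E
```

```text
t 2.2 pos [ 0.5749 -0.163   0.1975] yhead -13.4 tilt 0.69 F [-0.9  0.4 -1.1] w 0.07
world delta mm [  7.1  10.  -84.5] tool delta mm [12.2  5.2 84.4] turn [-0.0077  0.0093 -0.0121] rows min 2.0483494911838176 0.13687759753314824
0.07, 0.002, 0.0009, 0.0141, -0.0013, 0.0016, -0.002,
0.07, 0.002, 0.0009, 0.0141, -0.0013, 0.0016, -0.002,
0.07, 0.002, 0.0008, 0.0141, -0.0013, 0.0016, -0.002,
0.07, 0.002, 0.0008, 0.0141, -0.0013, 0.0016, -0.002,
0.07, 0.0019, 0.0008, 0.0141, -0.0013, 0.0016, -0.002,
0.07, 0.0019, 0.0008, 0.0141, -0.0013, 0.0016, -0.002,
```

Request:
{"name": "apply_moves", "arguments": {"moves": [0.07,0.004,0.002,0,-0.002,0.003,-0.004,0.07,0.004,0.0015,0,-0.002,0.003,-0.004,0.07,0.003,0.001,0,-0.002,0.002,-0.003,0.07,0,0,0,0,0,0,0.07,0,0,0,0,0,0,0.07,0,0,0,0,0,0,0.07,0,0,0,0,0,0,0.07,0,0,0,0,0,0]}}

```text
clock: 2.87
position: [0.5829, -0.1544, 0.2017]
ee_rot: [0.002, 0.782, 0.624, 0.001]
contact_force: [-0.0, -0.9, 0.7]
width: 0.0698
```

```bash
python3 - <<'E'
from h import *
plan([.582,-.1530,.113],-12.7,.07,n=6,rows=6)
E
```

```text
t 2.87 pos [ 0.5829 -0.1544  0.2017] yhead -12.84 tilt 0.27 F [-0.  -0.9  0.7] w 0.0698
world delta mm [ -0.9   1.4 -88.7] tool delta mm [ 1.4 -1.6 88.7] turn [ 0.0043  0.0021 -0.0025] rows min 2.1280251748677923 0.04294221983636642
0.07, 0.0002, -0.0003, 0.0148, 0.0007, 0.0004, -0.0004,
0.07, 0.0002, -0.0003, 0.0148, 0.0007, 0.0004, -0.0004,
0.07, 0.0002, -0.0002, 0.0148, 0.0007, 0.0004, -0.0004,
0.07, 0.0002, -0.0002, 0.0148, 0.0007, 0.0004, -0.0004,
0.07, 0.0002, -0.0002, 0.0148, 0.0007, 0.0004, -0.0004,
0.07, 0.0002, -0.0002, 0.0148, 0.0007, 0.0004, -0.0004,
```

Request:
{"name": "apply_moves", "arguments": {"moves": [0.07,0,0,0.015,0.0007,0,0,0.07,0,0,0.015,0.0007,0,0,0.07,0,0,0.015,0.0007,0,0,0.07,0,0,0.015,0.0007,0,0,0.07,0,0,0.015,0,0,0,0.07,0,0,0.008,0,0,0,0.07,0,0,0,0,0,0,0.07,0,0,0,0,0,0]}}

```text
clock: 3.53
position: [0.5855, -0.1553, 0.1186]
ee_rot: [0.004, 0.781, 0.624, 0.001]
contact_force: [0.4, -0.7, 1.0]
width: 0.07
```

```bash
python3 - <<'E'
from h import *
plan([.582,-.1530,.113],-12.7,.07,n=3,rows=3)
E
```

```text
t 3.53 pos [ 0.5855 -0.1553  0.1186] yhead -12.8 tilt 0.51 F [ 0.4 -0.7  1. ] w 0.07
world delta mm [-3.5  2.3 -5.6] tool delta mm [ 1.5 -3.9  5.5] turn [ 0.0082  0.0034 -0.0017] rows min 0.1666124090271076 0.07209086443447099
0.07, 0.0005, -0.0013, 0.0018, 0.0027, 0.0011, -0.0006,
0.07, 0.0005, -0.0013, 0.0018, 0.0027, 0.0011, -0.0006,
0.07, 0.0005, -0.0013, 0.0018, 0.0027, 0.0011, -0.0006,
```

Request:
{"name": "apply_moves", "arguments": {"moves": [0.07,0.0005,-0.0015,0.002,0.003,0.001,0,0.07,0.0005,-0.0015,0.002,0.003,0.001,0,0.07,0.0005,-0.001,0.001,0.002,0.001,0,0.07,0,0,0,0,0,0,0.05,0,0,0,0,0,0,0.035,0,0,0,0,0,0,0.02,0,0,0,0,0,0,0.015,0,0,0,0,0,0], "newtons": 70}}

```text
clock: 4.2
position: [0.5839, -0.1536, 0.1176]
ee_rot: [0.003, 0.781, 0.624, 0.002]
contact_force: [0.8, 0.4, -0.7]
width: 0.0272
```

Request:
{"name": "apply_moves", "arguments": {"moves": [0.015,0,0,0,0,0,0,0.015,0,0,0,0,0,0,0.015,0,0,0,0,0,0,0.015,0,0,0,0,0,0,0.015,0,0,0,0,0,0,0.015,0,0,0,0,0,0,0.015,0,0,0,0,0,0,0.015,0,0,0,0,0,0]}}

```text
clock: 4.87
position: [0.5838, -0.1536, 0.1174]
ee_rot: [0.003, 0.781, 0.624, 0.001]
contact_force: [-0.3, -0.4, 0.5]
width: 0.0277
```

```bash
python3 - <<'E'
from h import *
from rig import imaging
plan([.582,-.1530,.28],-12.7,.015,n=8,rows=8)
for n in ["scene","wrist"]:
    d=imaging.get_image(n); np.savez(f"pics/{n}2.npz",**d)
    im=d["image"][:,:,::-1]
    cv2.imwrite(f"pics/{n}2.png",im if n=="wrist" else cv2.resize(im[100:260,150:350],None,fx=3,fy=3))
E
```

```text
t 4.87 pos [ 0.5838 -0.1536  0.1174] yhead -12.79 tilt 0.37 F [-0.3 -0.4  0.5] w 0.0277
world delta mm [ -1.8   0.6 162.6] tool delta mm [  -0.    -0.8 -162.6] turn [ 0.0063  0.0012 -0.0016] rows min 3.89850830684791 0.052610375551033026
0.015, -0.0, -0.0001, -0.0203, 0.0008, 0.0002, -0.0002,
0.015, -0.0, -0.0001, -0.0203, 0.0008, 0.0002, -0.0002,
0.015, 0.0, -0.0001, -0.0203, 0.0008, 0.0002, -0.0002,
0.015, 0.0, -0.0002, -0.0203, 0.0008, 0.0002, -0.0002,
0.015, 0.0, -0.0002, -0.0203, 0.0008, 0.0002, -0.0002,
0.015, 0.0, -0.0002, -0.0203, 0.0008, 0.0002, -0.0002,
0.015, 0.0, -0.0002, -0.0203, 0.0008, 0.0002, -0.0002,
0.015, 0.0, -0.0002, -0.0203, 0.0008, 0.0002, -0.0002,
```

View pics/scene2.png

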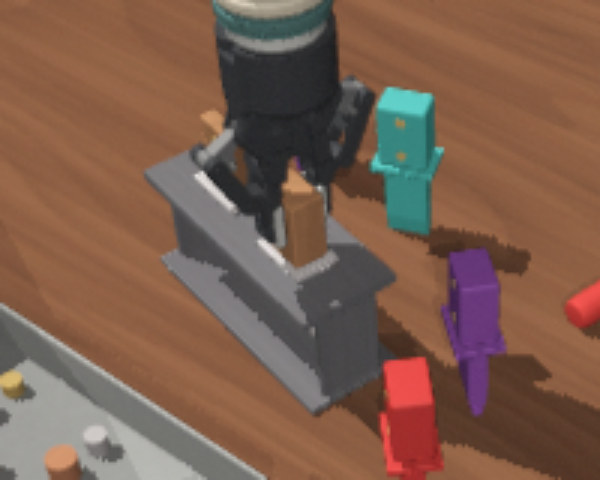

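View pics/wrist2.png

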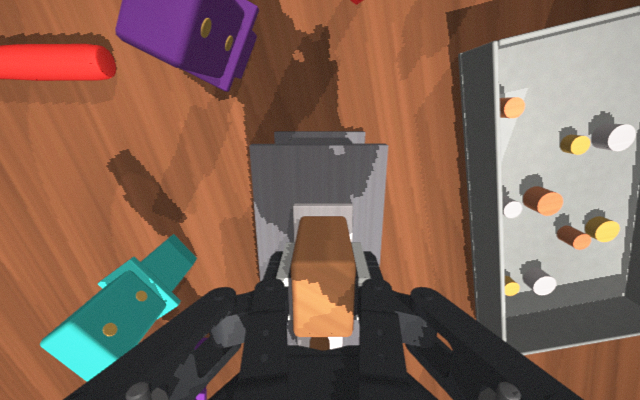

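Opening 27.7 mm and pads on both sides of the handle at (280..365,265): the thick gauge is held. I lift straight up.

Request:
{"name": "apply_moves", "arguments": {"moves": [0.015,0,0,-0.01,0,0,0,0.015,0,0,-0.02,0.001,0,0,0.015,0,0,-0.022,0.001,0,0,0.015,0,0,-0.022,0.001,0,0,0.015,0,0,-0.022,0.001,0,0,0.015,0,0,-0.022,0.001,0,0,0.015,0,0,-0.022,0,0,0,0.015,0,0,-0.022,0,0,0]}}

```text
clock: 5.63
position: [0.5791, -0.1516, 0.2814]
ee_rot: [-0.007, 0.781, 0.624, -0.004]
contact_force: [0.0, -1.1, -1.9]
width: 0.0271
```

```bash
python3 - <<'E'
from h import *
plan([.582,-.1530,.30],-12.7,.015,n=2,rows=2)
plan([.5675,.2053,.30],-3.2,.015,n=12,rows=12)
E
```

```text
t 5.63 pos [ 0.5791 -0.1516  0.2814] yhead -12.8 tilt 0.91 F [ 0.  -1.1 -1.9] w 0.0271
world delta mm [ 2.9 -1.4 18.6] tool delta mm [ -0.7   2.8 -18.7] turn [-0.0158 -0.0015 -0.0017] rows min 0.45353168430666335 0.1275322889966225
0.015, -0.0003, 0.0014, -0.0093, -0.0079, -0.0008, -0.0008,
0.015, -0.0004, 0.0015, -0.0093, -0.0079, -0.0008, -0.0008,
t 5.63 pos [ 0.5791 -0.1516  0.2814] yhead -12.8 tilt 0.91 F [ 0.  -1.1 -1.9] w 0.0271
world delta mm [-11.6 356.9  18.6] tool delta mm [345.5 -90.7 -16.7] turn [-0.0156 -0.0028 -0.1675] rows min 8.575060264909949 1.3458720697468285
0.015, 0.0288, -0.0076, -0.0014, -0.0013, -0.0002, -0.014,
0.015, 0.0289, -0.0072, -0.0014, -0.0013, -0.0002, -0.014,
0.015, 0.029, -0.0067, -0.0014, -0.0013, -0.0002, -0.014,
0.015, 0.0291, -0.0063, -0.0014, -0.0013, -0.0002, -0.014,
0.015, 0.0292, -0.0059, -0.0015, -0.0013, -0.0002, -0.014,
0.015, 0.0292, -0.0055, -0.0015, -0.0013, -0.0002, -0.014,
0.015, 0.0293, -0.0051, -0.0015, -0.0013, -0.0002, -0.014,
0.015, 0.0294, -0.0047, -0.0015, -0.0013, -0.0002, -0.014,
0.015, 0.0294, -0.0043, -0.0015, -0.0013, -0.0002, -0.014,
0.015, 0.0295, -0.0039, -0.0015, -0.0013, -0.0002, -0.014,
0.015, 0.0296, -0.0035, -0.0015, -0.0013, -0.0002, -0.014,
0.015, 0.0296, -0.003, -0.0015, -0.0013, -0.0002, -0.014,
```

Request:
{"name": "apply_moves", "arguments": {"moves": [0.015,0.01,-0.003,-0.008,-0.005,0,-0.005,0.015,0.02,-0.006,-0.004,-0.004,0,-0.012,0.015,0.028,-0.007,-0.001,-0.002,0,-0.014,0.015,0.029,-0.006,-0.001,0,0,-0.014,0.015,0.029,-0.006,-0.001,0,0,-0.014,0.015,0.029,-0.0055,-0.001,0,0,-0.014,0.015,0.029,-0.005,-0.001,0,0,-0.014,0.015,0.029,-0.005,-0.001,0,0,-0.014]}}

```text
clock: 6.3
position: [0.5716, 0.0616, 0.3047]
ee_rot: [0.002, 0.75, 0.661, 0.001]
contact_force: [0.4, -0.5, -1.6]
width: 0.0273
```

```bash
python3 - <<'E'
from h import *
plan([.5675,.2053,.29],-3.2,.015,n=7,rows=7)
E
```

```text
t 6.3 pos [0.5716 0.0616 0.3047] yhead -7.26 tilt 0.29 F [ 0.4 -0.5 -1.6] w 0.0273
world delta mm [ -4.1 143.7 -14.7] tool delta mm [142.1 -22.3  14.5] turn [ 0.005   0.0008 -0.0709] rows min 3.4664453690250654 0.5686187423450674
0.015, 0.0203, -0.0032, 0.0021, 0.0007, 0.0001, -0.0101,
0.015, 0.0203, -0.003, 0.0021, 0.0007, 0.0001, -0.0101,
0.015, 0.0204, -0.0028, 0.0021, 0.0007, 0.0001, -0.0101,
0.015, 0.0204, -0.0026, 0.0021, 0.0007, 0.0001, -0.0101,
0.015, 0.0204, -0.0024, 0.0021, 0.0007, 0.0001, -0.0101,
0.015, 0.0204, -0.0022, 0.0021, 0.0007, 0.0001, -0.0101,
0.015, 0.0205, -0.0019, 0.0021, 0.0007, 0.0001, -0.0101,
```

Request:
{"name": "apply_moves", "arguments": {"moves": [0.015,0.026,-0.004,0.002,0.001,0,-0.012,0.015,0.026,-0.004,0.002,0.001,0,-0.012,0.015,0.024,-0.003,0.002,0.001,0,-0.012,0.015,0.02,-0.003,0.002,0.001,0,-0.012,0.015,0.015,-0.002,0.002,0,0,-0.01,0.015,0.01,-0.001,0.002,0,0,-0.006,0.015,0.004,0,0.001,0,0,-0.002,0.015,0,0,0,0,0,0]}}

```text
clock: 6.97
position: [0.5574, 0.2063, 0.2877]
ee_rot: [-0.005, 0.723, 0.691, -0.001]
contact_force: [0.3, -0.2, -0.5]
width: 0.0271
```

```bash
python3 - <<'E'
from h import *
from rig import imaging
plan([.5675,.2053,.25],-3.2,.015,n=3,rows=3)
for n in ["scene","side","wrist"]:
    d=imaging.get_image(n); np.savez(f"pics/{n}3.npz",**d)
    im=d["image"][:,:,::-1]
    cv2.imwrite(f"pics/{n}3.png",im)
a=cv2.imread("pics/scene3.png")[120:340,300:500];b=cv2.imread("pics/side3.png")[100:320,140:340]
cv2.imwrite("pics/c3.png",cv2.resize(np.hstack([a,b]),None,fx=2,fy=2,interpolation=cv2.INTER_CUBIC))
E
```

```text
t 6.97 pos [0.5574 0.2063 0.2877] yhead -2.54 tilt 0.57 F [ 0.3 -0.2 -0.5] w 0.0271
world delta mm [ 10.1  -1.  -37.7] tool delta mm [-0.7 10.5 37.6] turn [-0.0087 -0.0049  0.0114] rows min 0.936014933061264 0.12132762074394449
0.015, -0.0002, 0.0035, 0.0125, -0.0029, -0.0016, 0.0038,
0.015, -0.0002, 0.0035, 0.0125, -0.0029, -0.0016, 0.0038,
0.015, -0.0002, 0.0034, 0.0126, -0.0029, -0.0016, 0.0038,
```

View pics/c3.png

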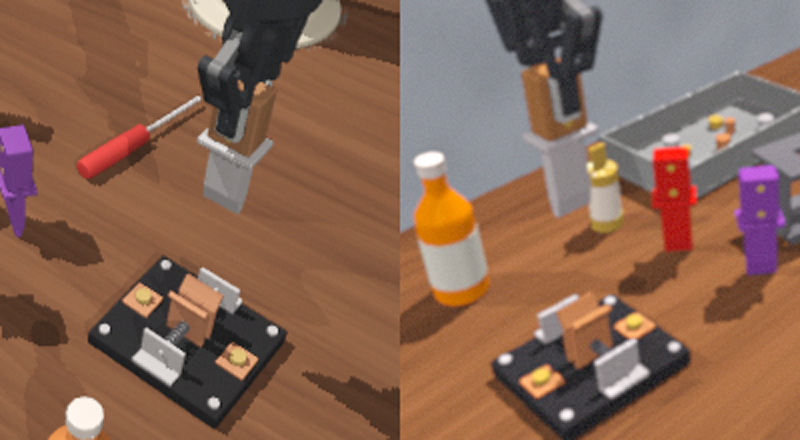

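View pics/wrist3.png

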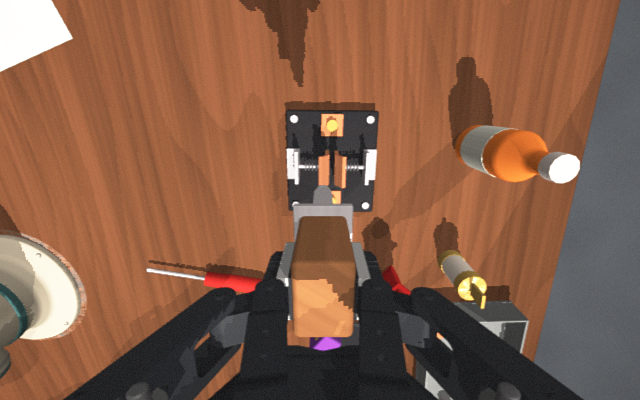

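The crops show the gauge hanging upright in the fingers, with the blade tip at (322,190) in the wrist view and the slot between the copper leaves at (332,168). I measure the jaw and the held blade from these views.

```bash
python3 - <<'E'
from h import *
for n in ["scene","side","wrist"]:
    D=dict(np.load(f"pics/{n}3.npz")); X=cloud(D); P=X.reshape(-1,3); H=cv2.cvtColor(D["image"],cv2.COLOR_RGB2HSV).reshape(-1,3)
    def box(c,r,z0,z1): return (np.hypot(P[:,0]-c[0],P[:,1]-c[1])<r)&(P[:,2]>z0)&(P[:,2]<z1)
    m=box((.568,.205),.11,.012,.025)&(H[:,2]<70); print(n,"base",m.sum(),rect(P[m]))
    m=box((.568,.205),.11,.045,.09); print("  upper",m.sum(),rect(P[m]))
    m=box((.568,.205),.035,.066,.09); print("  copper",m.sum(),rect(P[m]),np.percentile(P[m,2],98))
    for nm,z0,z1 in [("tip",.185,.21),("blade",.2,.255),("handle",.268,.33)]:
        m=box((.557,.206),.035,z0,z1)
        if nm=="handle": m&=(H[:,0]<20)&(H[:,1]>90)
        if m.sum()>20: print("  ",nm,m.sum(),rect(P[m]),P[m,2].min().round(4),P[m,2].max().round(4))
E
```

```text
scene base 2393 ((568.5802612304688, 204.89724731445312), (148.8990478515625, 130.61798095703125), 86.95417022705078)
  upper 698 ((566.9439697265625, 203.54974365234375), (44.78099822998047, 104.11785125732422), 86.70477294921875)
  copper 262 ((565.8772583007812, 204.28341674804688), (40.4715690612793, 36.22431564331055), 86.42639923095703) 0.08043865752095838
   tip 92 ((559.634765625, 206.18939208984375), (13.196374893188477, 34.71795654296875), 14.264447212219238) 0.1941 0.2096
   blade 476 ((561.267822265625, 206.34185791015625), (15.869022369384766, 36.83266067504883), 17.29827117919922) 0.2001 0.2546
   handle 480 ((558.063232421875, 204.99380493164062), (39.951683044433594, 28.808401107788086), 88.49699401855469) 0.2724 0.3289
side base 1363 ((564.6080322265625, 208.75689697265625), (146.37277221679688, 126.01578521728516), 87.57310485839844)
  upper 629 ((569.26025390625, 206.2593994140625), (44.7289924621582, 104.58427429199219), 86.96912384033203)
  copper 242 ((568.9763793945312, 205.88006591796875), (41.30006408691406, 36.73152160644531), 86.2752456665039) 0.07778310521
[... 423 characters left out ...]
206.08441162109375), (147.9131622314453, 128.99205017089844), 86.81451416015625)
  upper 964 ((568.4297485351562, 205.3736114501953), (43.64761734008789, 99.91133880615234), 86.62757873535156)
  copper 575 ((568.4367065429688, 205.18214416503906), (39.95465850830078, 34.38090133666992), 86.5041732788086) 0.07916553544700944
   tip 54 ((558.382568359375, 221.18678283691406), (0.695961594581604, 11.376635551452637), 87.06354522705078) 0.1956 0.21
   blade 284 ((558.791015625, 221.06768798828125), (1.230865716934204, 14.031905174255371), 87.57357025146484) 0.2003 0.2428
   handle 7126 ((555.5845947265625, 207.05096435546875), (47.5422248840332, 51.87639236450195), 55.04634475708008) 0.2704 0.33
```

Request:
{"name": "apply_moves", "arguments": {"moves": [0.015,0,0.0035,0.01,-0.003,-0.002,0.004,0.015,0,0.0035,0.01,-0.003,-0.002,0.004,0.015,0,0.0025,0.01,-0.002,-0.001,0.003,0.015,0,0,0.005,0,0,0,0.015,0,0,0,0,0,0,0.015,0,0,0,0,0,0,0.015,0,0,0,0,0,0,0.015,0,0,0,0,0,0]}}

```text
clock: 7.78
position: [0.5698, 0.1983, 0.2491]
ee_rot: [0.002, 0.73, 0.683, -0.001]
contact_force: [-0.6, -0.9, -1.6]
width: 0.0274
```

```bash
python3 - <<'E'
from h import *
plan([.5677,.2055,.2],-3.3,.015,n=3,rows=3)
E
```

```text
t 7.78 pos [0.5698 0.1983 0.2491] yhead -3.83 tilt 0.23 F [-0.6 -0.9 -1.6] w 0.0274
world delta mm [ -2.1   7.2 -49.1] tool delta mm [ 7.3 -2.6 49. ] turn [ 0.0013  0.0037 -0.0092] rows min 1.190600149807896 0.08042802935043562
0.015, 0.0024, -0.0009, 0.0163, 0.0004, 0.0012, -0.0031,
0.015, 0.0024, -0.0009, 0.0164, 0.0004, 0.0012, -0.0031,
0.015, 0.0024, -0.0009, 0.0164, 0.0004, 0.0012, -0.0031,
```

Request:
{"name": "apply_moves", "arguments": {"moves": [0.015,0.0025,-0.001,0.005,0.0005,0.001,-0.003,0.015,0.0025,-0.001,0.005,0.0005,0.001,-0.003,0.015,0.0015,-0.0005,0.005,0,0.001,-0.003,0.015,0,0,0.005,0,0,0,0.015,0,0,0.005,0,0,0,0.015,0,0,0,0,0,0,0.015,0,0,0,0,0,0,0.015,0,0,0,0,0,0]}}

```text
clock: 8.45
position: [0.5675, 0.2062, 0.2222]
ee_rot: [0.0, 0.727, 0.687, 0.001]
contact_force: [-0.1, 0.1, -2.6]
width: 0.0272
```

```bash
python3 - <<'E'
from h import *
plan([.5677,.2055,.17],-3.3,.015,n=5,rows=5)
E
```

```text
t 8.45 pos [0.5675 0.2062 0.2222] yhead -3.21 tilt 0.09 F [-0.1  0.1 -2.6] w 0.0272
world delta mm [  0.2  -0.7 -52.2] tool delta mm [-0.7  0.2 52.2] turn [ 0.0015 -0.0002  0.0015] rows min 1.251162051411796 0.017311270077113958
0.015, -0.0001, 0.0, 0.0104, 0.0003, -0.0, 0.0003,
0.015, -0.0001, 0.0, 0.0104, 0.0003, -0.0, 0.0003,
0.015, -0.0001, 0.0, 0.0104, 0.0003, -0.0, 0.0003,
0.015, -0.0001, 0.0, 0.0104, 0.0003, -0.0, 0.0003,
0.015, -0.0001, 0.0, 0.0104, 0.0003, -0.0, 0.0003,
```

Request:
{"name": "apply_moves", "arguments": {"moves": [0.015,0,0,0.007,0,0,0,0.015,0,0,0.007,0,0,0,0.015,0,0,0.007,0,0,0,0.015,0,0,0.007,0,0,0,0.015,0,0,0.006,0,0,0,0.015,0,0,0.005,0,0,0,0.015,0,0,0.003,0,0,0,0.015,0,0,0,0,0,0]}}

```text
clock: 9.12
position: [0.5675, 0.2059, 0.1753]
ee_rot: [0.0, 0.727, 0.687, 0.0]
contact_force: [-0.3, -0.0, -2.3]
width: 0.027
```

```bash
python3 - <<'E'
from h import *
from rig import imaging
plan([.5677,.2055,.155],-3.3,.015,n=5,rows=5)
im={}
for n in ["scene","side","wrist"]:
    d=imaging.get_image(n); np.savez(f"pics/{n}4.npz",**d); im[n]=d["image"][:,:,::-1]
a=im["scene"][170:340,320:480];b=im["side"][180:350,150:310]
cv2.imwrite("pics/c4.png",cv2.resize(np.hstack([a,b]),None,fx=2.5,fy=2.5,interpolation=cv2.INTER_CUBIC))
E
```

```text
t 9.12 pos [0.5675 0.2059 0.1753] yhead -3.23 tilt 0.07 F [-0.3 -0.  -2.3] w 0.027
world delta mm [  0.2  -0.4 -20.3] tool delta mm [-0.4  0.2 20.3] turn [0.0012 0.     0.0012] rows min 0.48797050536504283 0.013055904199509473
0.015, -0.0001, 0.0, 0.0041, 0.0002, 0.0, 0.0002,
0.015, -0.0001, 0.0, 0.0041, 0.0002, 0.0, 0.0002,
0.015, -0.0001, 0.0, 0.0041, 0.0002, 0.0, 0.0002,
0.015, -0.0001, 0.0, 0.0041, 0.0002, 0.0, 0.0002,
0.015, -0.0001, 0.0, 0.0041, 0.0002, 0.0, 0.0002,
```

View pics/c4.png

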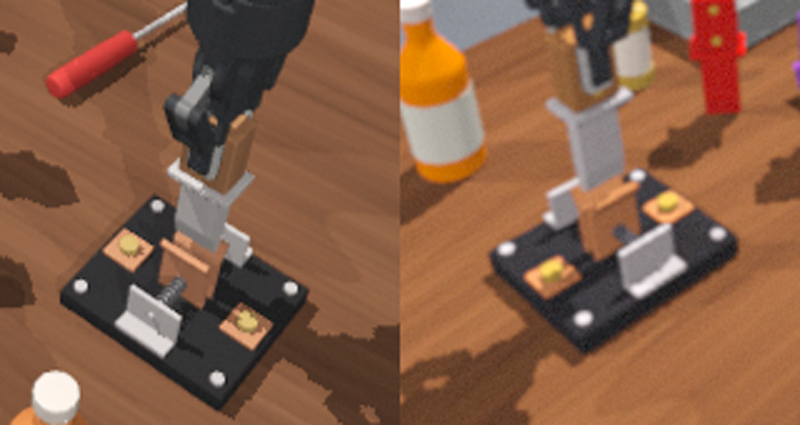

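The blade tip stands exactly over the mouth between the leaves in both crops. It is at left crop (205,245) and right crop (605,185). I continue down slowly.

Request:
{"name": "apply_moves", "arguments": {"moves": [0.015,0,0,0.003,0,0,0,0.015,0,0,0.003,0,0,0,0.015,0,0,0.003,0,0,0,0.015,0,0,0.003,0,0,0,0.015,0,0,0.003,0,0,0,0.015,0,0,0.003,0,0,0,0.015,0,0,0.003,0,0,0,0.015,0,0,0.002,0,0,0]}}

```text
clock: 9.93
position: [0.5682, 0.2066, 0.1537]
ee_rot: [0.001, 0.727, 0.687, 0.002]
contact_force: [0.1, -0.3, -1.1]
width: 0.0275
```

```bash
python3 - <<'E'
from h import *
plan([.5677,.2055,.113],-3.3,.015,n=5,rows=1)
E
```

```text
t 9.93 pos [0.5682 0.2066 0.1537] yhead -3.24 tilt 0.26 F [ 0.1 -0.3 -1.1] w 0.0275
world delta mm [ -0.5  -1.1 -40.7] tool delta mm [-1.2 -0.6 40.7] turn [ 0.0042 -0.0018  0.0011] rows min 0.975502959289278 0.03800419330965135
0.015, -0.0002, -0.0001, 0.0081, 0.0008, -0.0004, 0.0002,
```

Request:
{"name": "apply_moves", "arguments": {"moves": [0.015,-0.0002,0,0.002,0.001,0,0,0.015,-0.0002,0,0.002,0.001,0,0,0.015,-0.0002,0,0.002,0.001,0,0,0.015,0,0,0.002,0,0,0,0.015,0,0,0.002,0,0,0,0.015,0,0,0.002,0,0,0,0.015,0,0,0.002,0,0,0,0.015,0,0,0.002,0,0,0]}}

```text
clock: 10.6
position: [0.5688, 0.2065, 0.1433]
ee_rot: [0.001, 0.727, 0.687, 0.003]
contact_force: [-2.7, 0.1, 6.4]
width: 0.0274
```

```bash
python3 - <<'E'
from h import *
plan([.5677,.2055,.113],-3.3,.015,n=5,rows=1)
E
```

```text
t 10.6 pos [0.5688 0.2065 0.1433] yhead -3.23 tilt 0.39 F [-2.7  0.1  6.4] w 0.0274
world delta mm [ -1.1  -1.  -30.3] tool delta mm [-1.2 -1.2 30.3] turn [ 0.0055 -0.0039  0.0013] rows min 0.7277383475576497 0.054813487114260255
0.015, -0.0002, -0.0002, 0.0061, 0.0011, -0.0008, 0.0003,
```

Drag has begun: about 8 N upward. I carry on gently.

Request:
{"name": "apply_moves", "arguments": {"moves": [0.015,-0.0002,-0.0004,0.002,0.001,0,0,0.015,-0.0002,-0.0004,0.002,0.001,0,0,0.015,-0.0002,-0.0004,0.002,0.001,0,0,0.015,0,-0.0002,0.002,0.001,0,0,0.015,0,0,0.002,0,0,0,0.015,0,0,0.002,0,0,0,0.015,0,0,0.002,0,0,0,0.015,0,0,0.002,0,0,0]}}

```text
clock: 11.27
position: [0.5693, 0.2066, 0.139]
ee_rot: [0.002, 0.727, 0.687, 0.007]
contact_force: [-3.4, 0.3, 7.0]
width: 0.0274
```

```bash
python3 - <<'E'
from h import *
plan([.5677,.2055,.113],-3.3,.015,n=5,rows=1)
E
```

```text
t 11.27 pos [0.5693 0.2066 0.139 ] yhead -3.21 tilt 0.79 F [-3.4  0.3  7. ] w 0.0274
world delta mm [ -1.6  -1.1 -26. ] tool delta mm [-1.4 -1.9 25.9] turn [ 0.0118 -0.0073  0.0016] rows min 0.6247864570857938 0.11169010761277202
0.015, -0.0003, -0.0004, 0.0052, 0.0024, -0.0015, 0.0003,
```

Request:
{"name": "apply_moves", "arguments": {"moves": [0.015,-0.0005,-0.001,0.0035,0.006,-0.003,0,0.015,-0.0005,-0.001,0.0035,0.006,-0.003,0,0.015,-0.0005,-0.001,0.0035,0.005,-0.003,0,0.015,-0.0003,-0.001,0.0035,0.005,-0.003,0,0.015,0,-0.0008,0.0035,0.004,-0.002,0,0.015,0,-0.0008,0.0035,0.004,-0.002,0,0.015,0,-0.0005,0.0035,0.003,-0.001,0,0.015,0,-0.0005,0.0035,0.003,-0.001,0]}}

```text
clock: 11.93
position: [0.5703, 0.2074, 0.1224]
ee_rot: [0.0, 0.727, 0.687, -0.002]
contact_force: [-2.5, -0.7, 4.9]
width: 0.0272
```

```bash
python3 - <<'E'
from h import *
plan([.5677,.2055,.113],-3.3,.015,n=5,rows=1)
E
```

```text
t 11.93 pos [0.5703 0.2074 0.1224] yhead -3.22 tilt 0.25 F [-2.5 -0.7  4.9] w 0.0272
world delta mm [-2.6 -1.9 -9.4] tool delta mm [-2.  -2.5  9.4] turn [-0.0024  0.0036  0.0015] rows min 0.23770620993565922 0.036495679768333476
0.015, -0.0004, -0.0005, 0.0019, -0.0005, 0.0007, 0.0003,
```

Request:
{"name": "apply_moves", "arguments": {"moves": [0.015,-0.0005,-0.001,0.0025,0,0,0,0.015,-0.0005,-0.001,0.0025,0,0,0,0.015,-0.0005,-0.001,0.0025,0,0,0,0.015,-0.0003,-0.001,0.0025,0,0,0,0.015,0,-0.0008,0.0025,0,0,0,0.015,0,-0.0008,0.0025,0,0,0,0.015,0,-0.0005,0.0025,0,0,0,0.015,0,0,0.0025,0,0,0]}}

```text
clock: 12.6
position: [0.5689, 0.2072, 0.1123]
ee_rot: [0.004, 0.727, 0.687, 0.005]
contact_force: [-4.7, -0.3, 20.1]
width: 0.0272
```

```bash
python3 - <<'E'
from h import *
from rig import imaging
plan([.5677,.2055,.113],-3.3,.015,n=5,rows=1)
im={}
for n in ["scene","side","wrist"]:
    D=imaging.get_image(n); np.savez(f"pics/{n}5.npz",**D); im[n]=D["image"][:,:,::-1]
    P=cloud(D).reshape(-1,3); H=cv2.cvtColor(D["image"],cv2.COLOR_RGB2HSV).reshape(-1,3)
    m=(np.hypot(P[:,0]-.57,P[:,1]-.207)<.033)&(P[:,2]>.10)&(P[:,2]<.165)&(H[:,0]<20)&(H[:,1]>90)
    print(n,m.sum(),rect(P[m]),np.percentile(P[m,2],[1,50,90,98]).round(4))
a=im["scene"][170:340,320:480];b=im["side"][180:350,150:310]
cv2.imwrite("pics/c5.png",cv2.resize(np.hstack([a,b]),None,fx=2.5,fy=2.5,interpolation=cv2.INTER_CUBIC))
E
```

```text
t 12.6 pos [0.5689 0.2072 0.1123] yhead -3.22 tilt 0.73 F [-4.7 -0.3 20.1] w 0.0272
world delta mm [-1.2 -1.7  0.7] tool delta mm [-1.8 -1.1 -0.7] turn [ 0.0127 -0.0016  0.0015] rows min 0.05348742201302953 0.10326602781974367
0.015, -0.0004, -0.0002, -0.0001, 0.0025, -0.0003, 0.0003,
scene 301 ((570.9321899414062, 213.69601440429688), (31.086870193481445, 50.616371154785156), 48.14177703857422) [0.1008 0.1339 0.1529 0.1564]
side 401 ((566.6514892578125, 210.87503051757812), (48.64976501464844, 41.92340087890625), 51.80355453491211) [0.1003 0.1301 0.1505 0.1573]
wrist 7083 ((567.326416015625, 206.6787109375), (40.378944396972656, 58.59016036987305), 87.90035247802734) [0.1027 0.1512 0.1523 0.1527]
```

View pics/c5.png

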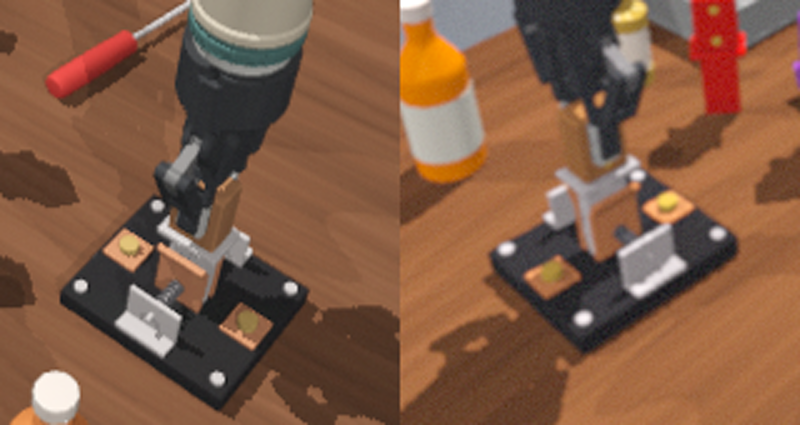

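The flange has come down onto the leaf tops. The handle top is at z≈0.152, so its centre is at about 0.1245, and the force has risen to 20 N. I press a little more to confirm the stop.

Request:
{"name": "apply_moves", "arguments": {"moves": [0.015,-0.0005,-0.0005,0.0025,0.005,0,0,0.015,-0.0005,-0.0005,0.003,0.005,0,0,0.015,0,0,0.003,0.005,0,0,0.015,0,0,0.003,0.004,0,0,0.015,0,0,0.002,0.003,0,0,0.015,0,0,0.001,0.002,0,0,0.015,0,0,0,0,0,0,0.015,0,0,0,0,0,0]}}

```text
clock: 13.42
position: [0.5697, 0.2068, 0.1124]
ee_rot: [-0.002, 0.726, 0.687, 0.002]
contact_force: [-1.1, -0.2, 3.3]
width: 0.0278
```

```bash
python3 - <<'E'
from h import *
plan([.5677,.2055,.113],-3.3,.015,n=5,rows=1)
E
```

```text
t 13.42 pos [0.5697 0.2068 0.1124] yhead -3.17 tilt 0.29 F [-1.1 -0.2  3.3] w 0.0278
world delta mm [-2.  -1.3  0.6] tool delta mm [-1.4 -2.  -0.6] turn [ 0.0007 -0.0051  0.0022] rows min 0.06017730077464291 0.04488235124864662
0.015, -0.0003, -0.0004, -0.0001, 0.0001, -0.001, 0.0004,
```

It does not go any lower (0.1123 → 0.1124), so it is on the base. I release, then withdraw straight up.

Request:
{"name": "apply_moves", "arguments": {"moves": [0.035,0,0,0,0,0,0,0.045,0,0,0,0,0,0,0.06,0,0,0,0,0,0,0.07,0,0,0,0,0,0,0.07,0,0,0,0,0,0,0.07,0,0,0,0,0,0,0.07,0,0,-0.005,0,0,0,0.07,0,0,-0.01,0,0,0]}}

```text
clock: 14.08
position: [0.5708, 0.2063, 0.1249]
ee_rot: [-0.001, 0.726, 0.687, 0.002]
contact_force: [0.5, 0.9, -0.5]
width: 0.0699
```

Request:
{"name": "apply_moves", "arguments": {"moves": [0.07,0,0,-0.015,0,0,0,0.07,0,0,-0.02,0,0,0,0.07,0,0,-0.025,0,0,0,0.07,0,0,-0.025,0,0,0,0.07,0,0,-0.025,0,0,0,0.07,0,0,-0.015,0,0,0,0.07,0,0,0,0,0,0,0.07,0,0,0,0,0,0]}}

```text
clock: 14.75
position: [0.5715, 0.206, 0.2641]
ee_rot: [0.001, 0.726, 0.687, 0.005]
contact_force: [-0.4, 0.9, -1.2]
width: 0.0699
```

```bash
python3 - <<'E'
from h import *
from rig import imaging
plan([.5677,.2055,.25],-3.3,.015,n=5,rows=1)
im={}
for n in ["scene","side","wrist"]:
    D=imaging.get_image(n); np.savez(f"pics/{n}6.npz",**D); im[n]=D["image"][:,:,::-1]
    P=cloud(D).reshape(-1,3)
    for nm,c in [("thick",(.568,.206)),("thin",(.562,-.24))]:
        z=(.141,.165) if nm=="thick" else (.148,.17)
        m=(np.hypot(P[:,0]-c[0],P[:,1]-c[1])<.033)&(P[:,2]>z[0])&(P[:,2]<z[1])
        if m.sum()>10: print(n,nm,m.sum(),rect(P[m]),np.percentile(P[m,2],[50,90]).round(4))
cv2.imwrite("pics/scene6.png",im["scene"])
a=im["scene"][170:340,320:480];b=im["side"][180:350,150:310]
cv2.imwrite("pics/c6.png",cv2.resize(np.hstack([a,b]),None,fx=2.5,fy=2.5,interpolation=cv2.INTER_CUBIC))
E
```

```text
t 14.75 pos [0.5715 0.206  0.2641] yhead -3.16 tilt 0.6 F [-0.4  0.9 -1.2] w 0.0699
world delta mm [ -3.8  -0.5 -14.1] tool delta mm [-0.8 -3.9 14. ] turn [ 0.0084 -0.0062  0.0024] rows min 0.3498895884972754 0.08607125952958433
0.015, -0.0002, -0.0008, 0.0028, 0.0017, -0.0012, 0.0005,
scene thick 350 ((568.2731323242188, 205.0102081298828), (39.711238861083984, 29.12833595275879), 86.72162628173828) [0.1514 0.1531]
scene thin 108 ((561.7376708984375, -242.10977172851562), (41.18486404418945, 15.53148365020752), 78.4168930053711) [0.1562 0.1577]
side thick 280 ((567.4036865234375, 206.94076538085938), (41.13698959350586, 28.973722457885742), 85.42997741699219) [0.1496 0.1511]
side thin 70 ((560.0090942382812, -239.67221069335938), (43.294883728027344, 14.613432884216309), 72.63872528076172) [0.1543 0.1562]
wrist thick 1224 ((569.0358276367188, 206.08802795410156), (39.49081802368164, 28.048328399658203), 86.62859344482422) [0.1517 0.1526]
```

View pics/c6.png

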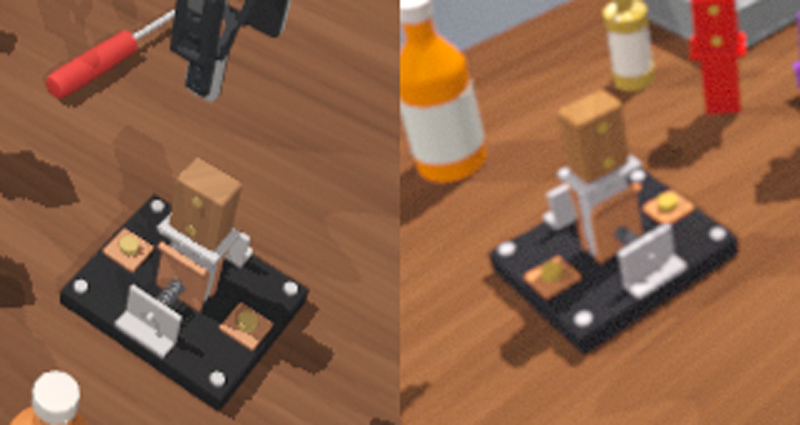

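View pics/scene6.png

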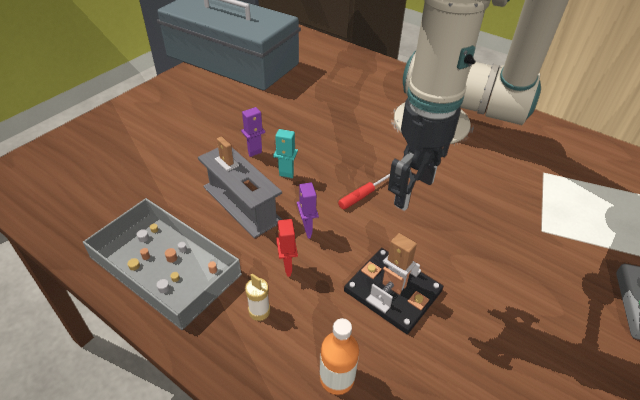

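The gauge stands upright in the jaw at (402,252), the thin gauge is still in the stand at (226,152), and the gripper is clear. I hand the job in.

```bash
python3 - <<'E'
from rig import workorder
print(workorder.sign_off())
E
```

```text
the job is handed in; nothing more can be done
None
```

I took the thick gauge by its handle, lifted it straight up and slid it slowly down between the leaves. I felt about 8–9 N of drag on the way, and at the bottom the reading rose to about 20 N. A further light press did not take it any lower. I then released it, backed off and handed the job in at about 15 s.

**Thick gauge, last pictures:**
- **Position:** the handle is about 1 mm from the jaw's centre.
- **Height:** the handle top is at z ≈ 0.1515 m, which puts its centre at about 0.124 m, the stated home height.
- **Alignment:** it looks upright by eye and is in line with the slot to within about 1.5°.

**Thin gauge:** still in its slot. The scene camera puts it within 1 mm of where it started, the side camera within 2 mm.

**Robot:** the gripper is open and clear, about 0.14 m above the release height.

**Discrepancies:**
- The cameras disagree with each other by 1–2 mm.
- The tool drifted up to 2–3 mm sideways during insertion, which the sprung leaves took up. It pressed sideways with at most 5 N at the readings I took.

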